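# Release a spent drying tube from its push-fit fitting

## Robot

A 7-joint arm with a two-finger parallel gripper is mounted at the origin on the work surface. World frame = base frame: x ahead of the robot, y to its left, z up, the work surface at z = 0. Lengths are in mm, angles in degrees, forces in N, time in s.
With the tool pointing down it reaches from about 425 to 875 mm from the base axis. Payload 4.7 kg.
Tool frame: the origin (TCP) lies midway between the tips of the shut fingers; the grasp point (between the pads) lies 19 mm behind it; z points along the fingers, x is the direction in which the jaws open and shut, and the axes are right-handed (so a half turn about z gives the same grasp; the last joint's range is limited). The gripper opens to 87 mm and grips with 3 to 60 N. Pads are 19 mm wide; open, the fingers measure 117 mm over their backs; the gripper's body (75 mm by 190 mm) begins 51 mm behind the grasp point.
Start: joints at [-63.478, 18.392, -4.016, 83.108, 1.295, 78.541, -3.26], TCP at [282.054, 585.637, 222.587] pointing down, gripper open.
Joint ranges: [-163.93, 163.93], [-17.29, 119.83], [-79.2, 71.16], [3.27, 140.29], [-89.18, 269.18], [5.43, 117.66], [-154.24, 154.24]. Speed limits (degrees/s): [147.25, 147.25, 180, 180, 180, 180, 180].

## Interface

Orientations are given as a 3x3 rotation matrix whose columns are the frame's x, y, z axes.
In Python, from station import bot, get_image gives the robot as it stands. The module is installed in compiled form; this text tells all that it offers.
- The arm moves only by the tool play_rows, never from a script. Its argument "increments" is a list of rows, each a list of 6 numbers: the shift along the world's x, y, z in m, then the turn, a rotation vector about the world's x, y, z in degrees. A call has 1 to 12 rows; each row shifts and turns the pose as measured when the row begins; what a row does not reach is not made up. A row lasts 1/12 s, in which the tool goes at most 41.7 mm and 7.16 degrees, less where a joint would pass 70% of its speed; a pose out of reach is approached as far as the arm can. A call with a gripper value outside its range is refused whole. "fingers" is the finger opening in m, from 0 to 0.087, set as the call begins (left out, the last holds). The fingers move at their own pace and stop on an object; "force" is the grip in N (left out, the last holds). Time passes only in rows, so rows that do not move let the fingers close. It gives the time, the measured TCP pose, the force and the opening at its end, in the units of the state.
- bot.observe(): the state, without advancing time (a new reading comes with each control period).
- get_image(name): name is "scene" or "side" or "wrist"; returns a dict with "frame" (384x512x3 uint8, red, green, blue), "mtx" (3x3 intrinsics, pixels), "cam_to_world" (4x4, takes a point from camera to world coordinates). Camera axes: x right, y down, z forward; pixel columns grow to the right and rows downward; lengths in mm; the calibration is good to about 2 mm. The wrist camera is an equidistant fisheye: a pixel r from the principal point sees the ray r / f radians off the axis. A picture is of the moment at which its call begins. There is no depth.
- bot.close_job(): hands the job in, once; it reports no verdict.
The state is a dict: "t": time; "q": joint angles; "dq": joint speeds; "tau": joint torques, N m; "tool_pos": TCP position; "tool_rot": TCP orientation; "ft_force": force on the tool from outside, world axes, zero at the start; "wrist_torque": the same for the moment, N m; "width": finger opening in mm.
Only numpy, scipy, OpenCV 4.12 (cv2) and the standard library are available. Lean on these libraries where they do the work, as an engineer would, in place of code of your own. Each camera call takes 0.05 s, during which the arm holds its last target. There are 200 camera calls.

## Task

The drying tube with the yellow cap is spent: press the blue collet ring around it fully down (it stays down) and pull the tube straight up out of its fitting. Then set it down in the white tray, lowering it in rather than dropping it, and leave the other two tubes plugged in where they are.

Things in the scene. Friction and masses are not known exactly. Their poses are not given: they have to be found in the camera images.
- tube_yellow_mid (a point): Rigid white tube with a yellow cap, 18 mm in diameter, 87 mm long, 25 to 50 g, upright in a grey push-fit fitting. Point at its centre, 43.5 mm above its foot; z along the tube to the cap. Its top is 36 mm above the blue ring's top at the start. Claws in the fitting hold it until the ring is down; then it lifts freely, its foot clear of the ring after about 45 mm. Bore 1 to 2 mm wider all round.
- ring_yellow_top (a point): Centre of the top face of the blue collet ring round that tube; moves down 8 mm with the ring. Ring 48 mm in outer diameter, hole 21 mm, flange 6 mm thick, on a grey fitting 44 mm in diameter. x, y horizontal, z up. The three fittings stand 90 mm apart in a row along this point's y, so fingers placed either side of the tube along its x have the most room.
- ring_yellow (a joint): How far that blue ring is pressed down, m: 0 up (start), 0.008 fully down against the fitting. It moves against about 6 N of friction and stays where it is pushed; the claws let go from about 0.006.
- tray_in (a point): Centre of the inner floor of the white open tray, 140 x 190 mm outside (190 along this point's y), walls 34 mm high and 4 mm thick, floor 4 mm above the table; fixed to the table. x, y along its sides, z up.
- tube_green_mid (a point): White tube like the yellow-capped one but with a green cap, locked in its own fitting with its own blue ring; stays there. Point at its centre, half-way up.
- tube_red_mid (a point): White tube like the yellow-capped one but with a red cap, locked in its own fitting with its own blue ring; stays there. Point at its centre, half-way up.
Mind the look-alikes: they are no part of the job. Leave any black look-alike of the part that bears tube_yellow_mid alone.

How it is judged:
By the outcome, as a careful person would: the job done as asked, in the order asked, and still so for the second after the job is handed in, with the robot touching nothing.
It also fails if it takes over 38 s, if anything falls off the work surface, if the arm or the gripper's body presses on something with over 40 N, if the wrist force passes 120 N, or if a joint passes its speed limit or range.

## Working session

There is one attempt and no reset: what is moved stays moved. The work goes in short steps, Python scripts to look and compute and a tool call to move; the robot and the scene stay as the last step left them, time stands still between calls to the robot, and variables do not carry over. Pictures are saved under pics/ and viewed, about 8 in all and at most 12, crops included, and the job is handed in when it is done.

Besides the shell and the picture viewer there is one more tool, called after ">>>" by a JSON object that holds its "op" and its "data", one argument or row to a line. play_rows: Moves the arm, as the interface text tells. Its arguments: {"type":"object","properties":{"increments":{"type":"array","items":{"type":"array","items":{"type":"number"}}},"fingers":{"type":"number"},"force":{"type":"number"}},"required":["increments"]}

```bash
mkdir -p pics
python3 - <<'E'
from station import bot,get_image
import cv2,numpy as np,pickle
s=bot.observe(); print(s['t'],s['tool_pos'],np.round(s['tool_rot'],3).tolist(),s['width'])
d={}
for n in("scene","side","wrist"):
    d[n]=get_image(n); print(n,d[n]['mtx'].tolist(),np.round(d[n]['cam_to_world'],3).tolist())
pickle.dump(d,open('d0.pkl','wb'))
cv2.imwrite('pics/scene0.png',d['scene']['frame'][:,:,::-1]);cv2.imwrite('pics/side0.png',d['side']['frame'][:,:,::-1])
E
```

```text
0.0 [281.80332623 585.10620651 221.45496918] [[0.434, 0.901, -0.001], [0.901, -0.434, -0.002], [-0.002, 0.0, -1.0]] 87.1622762980728
scene [[349.38021688477994, 0.0, 252.5014825712699], [0.0, 349.38021688477994, 193.796050315174], [0.0, 0.0, 1.0]] [[-0.321, 0.65, -0.689, 961.385], [0.947, 0.207, -0.247, 140.379], [-0.018, -0.732, -0.681, 537.8], [0.0, 0.0, 0.0, 1.0]]
side [[374.12395223712775, 0.0, 258.159633407095], [0.0, 374.12395223712775, 188.44923230481277], [0.0, 0.0, 1.0]] [[0.79, -0.414, 0.453, 75.311], [-0.613, -0.522, 0.592, -546.962], [-0.009, -0.746, -0.666, 683.904], [0.0, 0.0, 0.0, 1.0]]
wrist [[297.3186396354542, 0.0, 254.2252473419747], [0.0, 297.3186396354542, 189.3238636298748], [0.0, 0.0, 1.0]] [[0.434, 0.866, 0.247, 213.768], [0.901, -0.417, -0.12, 617.916], [-0.001, 0.275, -0.962, 384.993], [0.0, 0.0, 0.0, 1.0]]
```

View pics/scene0.png

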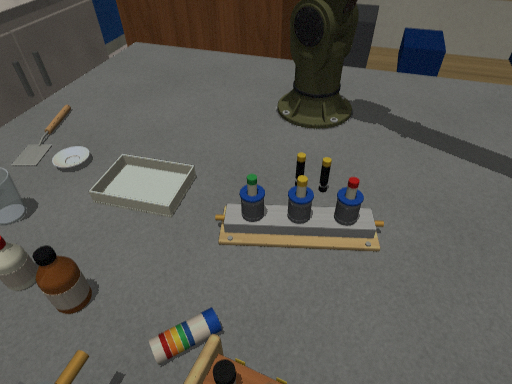

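View pics/side0.png

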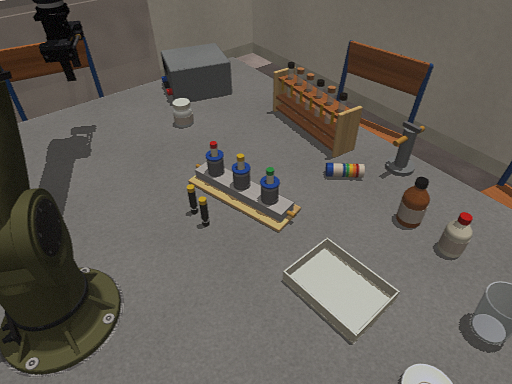

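The scene view shows the yellow cap at (303,180) with its ring at about (300,195), between green (252,181) and red (353,183). The black decoys are at (301,160) and (326,163), and the tray is at about (145,185). In the side view the yellow cap is at (240,158) and the tray at about (340,288).

```bash
cat > h.py <<'E'
import numpy as np,cv2
def ray(im,p):
    K,T=im['mtx'],im['cam_to_world']
    x=(p[0]-K[0,2])/K[0,0];y=(p[1]-K[1,2])/K[1,1]
    v=T[:3,:3]@np.array([x,y,1.]); return T[:3,3],v/np.linalg.norm(v)
def tri(rs):
    A=sum(np.eye(3)-np.outer(v,v) for o,v in rs);b=sum((np.eye(3)-np.outer(v,v))@o for o,v in rs)
    X=np.linalg.solve(A,b);return X,[round(float(np.linalg.norm(np.cross(X-o,v))),1) for o,v in rs]
def plane(im,p,z):
    o,v=ray(im,p);return o+v*(z-o[2])/v[2]
def blobs(im,lo,hi,box,amin=8,s=4):
    x0,y0,x1,y1=box
    f=cv2.resize(im['frame'][y0:y1,x0:x1],None,fx=s,fy=s,interpolation=cv2.INTER_CUBIC)
    m=cv2.inRange(cv2.cvtColor(f,cv2.COLOR_RGB2HSV),lo,hi)
    n,_,st,c=cv2.connectedComponentsWithStats(m)
    return [((c[i]+.5)/s-.5+[x0,y0],st[i,4]/s/s,st[i,:4]/s+[x0,y0,0,0]) for i in range(1,n) if st[i,4]>amin*s*s]
E
python3 - <<'E'
import pickle,cv2,numpy as np
from h import *
d=pickle.load(open('d0.pkl','rb'))
box={'scene':(215,145,390,255),'side':(180,130,310,235)}
C={'yellow':((20,120,90),(34,255,255)),'green':((45,120,50),(80,255,255)),'red':((170,140,80),(180,255,255)),'blue':((100,140,50),(125,255,255))}
for c,(lo,hi) in C.items():
    for n in box:
        for p,a,b in blobs(d[n],lo,hi,box[n]): print(c,n,np.round(p,1),round(a),np.round(b,1))
out=[]
for n,(x0,y0,x1,y1),s in(('scene',(230,165,370,255),5),('side',(195,135,295,215),5)):
    out.append(cv2.resize(d[n]['frame'][y0:y1,x0:x1],(400 if n=='side' else 400,300),interpolation=cv2.INTER_CUBIC))
t=[cv2.resize(d['scene']['frame'][145:220,80:205],(400,240),interpolation=cv2.INTER_CUBIC),cv2.resize(d['side']['frame'][235:340,275:405],(400,240))]
cv2.imwrite('pics/crop0.png',np.vstack([np.hstack(out),np.hstack(t)])[:,:,::-1])
E
```

```text
yellow scene [301.  155.8] 52 [297.2 152.5   8.8   8.8]
yellow scene [326.8 160.6] 54 [322.8 157.2   9.    8.8]
yellow scene [302.  179.9] 84 [297.2 175.   10.8  12. ]
yellow scene [220.2 216.1] 19 [215.5 214.5   9.2   4.2]
yellow side [239.9 155.4] 31 [236.8 153.2   7.5   5.2]
yellow side [239.9 160. ] 10 [237.2 159.2   5.8   2.5]
yellow side [190.2 187.2] 47 [186.8 183.8   8.2   9. ]
yellow side [201.9 198.9] 39 [198.5 196.2   7.8   6.2]
green scene [251.4 179. ] 89 [247.  174.    9.8  11. ]
green side [269.7 169.4] 33 [266.5 167.    7.5   5.5]
green side [269.5 173.7] 11 [267.  172.8   6.    2.8]
blue scene [251.9 194.4] 249 [239.8 184.8  25.2  18.2]
blue scene [300.3 196. ] 257 [288.2 185.8  25.5  18.8]
blue scene [349.7 197.7] 263 [337.2 187.2  26.5  19. ]
blue side [214.2 155.7] 98 [206.  150.   17.2  10.5]
blue side [240.6 168.6] 111 [232.  162.5  18.   12. ]
blue side [269.5 182.7] 126 [260.2 176.   19.2  12.5]
```

View pics/crop0.png

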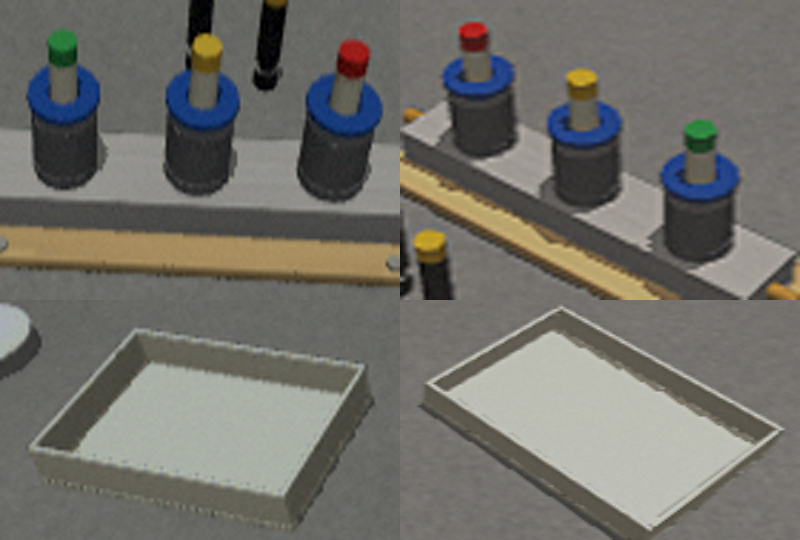

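Run:
```python
import pickle
from h import *
np.set_printoptions(suppress=True,precision=1)
d=pickle.load(open('d0.pkl','rb'));S,D=d['scene'],d['side']
def c(im,l,box):
    b=[]
    for lo,hi in l: b+=[x[2] for x in blobs(im,lo,hi,box,3)]
    b=np.array(b);return np.array([(b[:,0].min()+(b[:,0]+b[:,2]).max())/2-.5,(b[:,1].min()+(b[:,1]+b[:,3]).max())/2-.5])
Y=[((20,120,50),(34,255,255))];G=[((45,120,40),(80,255,255))];R=[((170,140,60),(180,255,255)),((0,140,60),(8,255,255))];B=[((100,140,50),(125,255,255))]
for n,l,a,b in(('yel',Y,(290,170,315,192),(230,148,252,166)),('grn',G,(240,168,262,190),(260,162,280,178)),('red',R,(340,172,365,192),(205,138,222,152)),
  ('rg_y',B,(285,183,317,208),(229,160,253,178)),('rg_g',B,(236,183,267,208),(258,173,282,192)),('rg_r',B,(334,183,367,210),(203,148,225,164))):
    p,q=c(S,l,a),c(D,l,b); print(n,p,q,*tri([ray(S,p),ray(D,q)]))
for n,im,P in(('scene',S,[(122.2,154.4),(195.6,165.9),(169.7,206.6),(89.4,191.3)]),('side',D,[(327,238.1),(399.2,291.9),(356.2,335.6),(283.1,271.3)])):
    X=np.array([plane(im,p,36) for p in P]);print(n,X[:,:2].tolist(),X.mean(0),np.linalg.norm(X-np.roll(X,-1,0),axis=1))
```

```text
yel [302.  180.4] [240. 157.] [488.5  65.4 129.5] [0.1, 0.1]
grn [251.4 179. ] [269.8 170.8] [512.  -21.8 129.5] [0.3, 0.3]
red [353.2 182.4] [212.8 144.4] [465.5 152.7 129. ] [0.4, 0.4]
rg_y [300.5 194.6] [240.5 168. ] [488.5  65.4  94.8] [0.2, 0.2]
rg_g [251.9 193.4] [269.4 181.8] [512.2 -21.2  94.8] [0.6, 0.6]
rg_r [350.  196.2] [214.1 154.8] [466.2 152.7  95.7] [0.3, 0.3]
scene [[417.01311600736324, -387.6792600720963], [404.146633283386, -197.47788638173307], [541.481167047418, -190.08901566176797], [552.8534012165558, -378.30586008606156]] [ 478.9 -288.4   36. ] [190.6 137.5 188.6 136.2]
side [[534.4896480537755, -200.22191992706684], [546.1170519860711, -386.50557329918723], [410.25456710973555, -394.4626316057902], [397.7515241275177, -207.4102599317074]] [ 472.2 -297.2   36. ] [186.6 136.1 187.5 136.9]
```

Measured, in mm:

| Item | Value |
|---|---|
| Yellow tube axis | (488.5, 65.4), row tilted 14.9° |
| Cap centre z | 129.5 |
| Ring top z | about 98 |
| Tray centre | about (475, -293) |

Next I fly over to the tube and turn the jaws along the row's x.

>>> {"op": "play_rows", "data": {
  "increments": [
    [0.0145, -0.0365, 0, 0, 0, -4.1],
    [0.0145, -0.0365, 0, 0, 0, -4.1],
    [0.0145, -0.0365, 0, 0, 0, -4.1],
    [0.0145, -0.0365, 0, 0, 0, -4.1],
    [0.0145, -0.0365, 0, 0, 0, -4.1],
    [0.0145, -0.0365, 0, 0, 0, -4.1],
    [0.0145, -0.0365, 0, 0, 0, -4.1],
    [0.0145, -0.0365, 0, 0, 0, -4.1],
    [0.0145, -0.0365, 0, 0, 0, -4.1],
    [0.0145, -0.0365, 0, 0, 0, -4.1],
    [0.0145, -0.0365, 0, 0, 0, -4.1],
    [0.0145, -0.0365, 0, 0, 0, -4.1]
  ],
  "fingers": 0.03
}}

```text
t: 1.15
tool_pos: [448.9, 134.7, 215.4]
tool_rot: [[0.971, 0.241, -0.008], [0.241, -0.971, 0.006], [-0.006, -0.008, -1.0]]
ft_force: [1.2, 0.4, -0.3]
width: 30.6
```

>>> {"op": "play_rows", "data": {
  "increments": [
    [0.013, -0.023, -0.01, -0.1, -0.15, 0.3],
    [0.013, -0.023, -0.01, -0.1, -0.15, 0.3],
    [0.0135, -0.023, -0.01, -0.1, -0.15, 0.3],
    [0, 0, 0, 0, 0, 0],
    [0, 0, 0, 0, 0, 0]
  ]
}}

```text
t: 1.57
tool_pos: [491.8, 50.0, 185.1]
tool_rot: [[0.972, 0.236, 0.004], [0.236, -0.972, -0.001], [0.004, 0.002, -1.0]]
ft_force: [-0.4, 0.5, 0.3]
width: 30.0
```

Run:
```python
from station import bot,get_image
import cv2,numpy as np,pickle
s=bot.observe(); print(s['t'],s['tool_pos'],np.round(s['tool_rot'],4).tolist(),s['ft_force'],s['width'])
d={n:get_image(n) for n in("scene","side","wrist")}
pickle.dump(d,open('d1.pkl','wb'))
a=cv2.resize(d['scene']['frame'][80:240,220:400],(400,356)); b=cv2.resize(d['side']['frame'][60:220,160:340],(400,356))
cv2.imwrite('pics/c1.png',np.hstack([a,b])[:,:,::-1]);cv2.imwrite('pics/w1.png',d['wrist']['frame'][:,:,::-1])
```

```text
1.5667 [491.827569    49.96676935 185.07351669] [[0.9718, 0.2359, 0.0038], [0.2359, -0.9718, -0.0007], [0.0035, 0.0016, -1.0]] [-0.38754272  0.51583739  0.34438945] 29.982275331429122
```

View pics/w1.png

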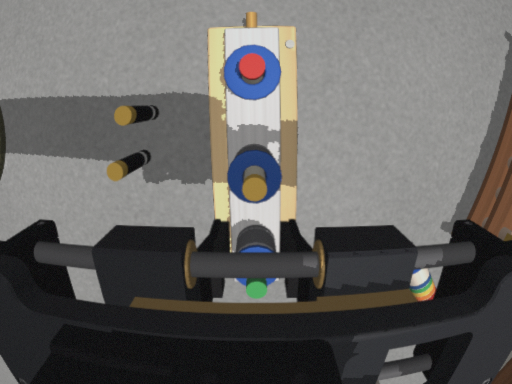

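View pics/c1.png

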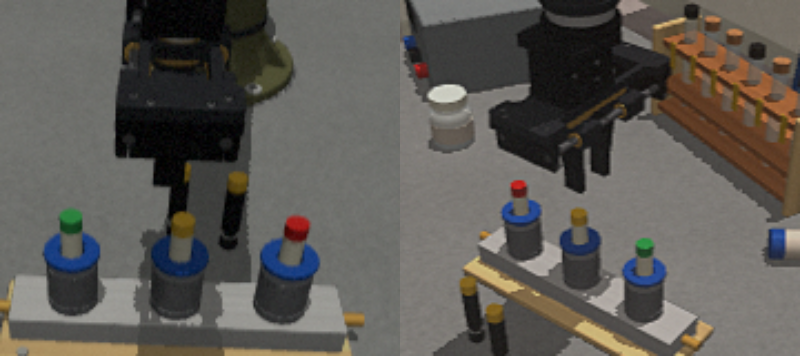

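The wrist view puts the yellow cap at (255,188), the red cap at (252,67) and the green cap at (257,290), with the row lined up with the tool. The other views show the open fingers above the row. I'll cross-check the cap positions with wrist rays.

```bash
cat >> h.py <<'E'
def fray(im,p):
    K,T=im['mtx'],im['cam_to_world'];u=(np.array(p)-K[:2,2])/K[0,0];r=np.linalg.norm(u)
    v=T[:3,:3]@np.array([*(u/r*np.sin(r)),np.cos(r)]);return T[:3,3],v
def fplane(im,p,z):
    o,v=fray(im,p);return o+v*(z-o[2])/v[2]
E
python3 - <<'E'
import pickle
from h import *
np.set_printoptions(suppress=True,precision=1)
W=pickle.load(open('d1.pkl','rb'))['wrist']
for n,lo,hi,box in(('y',(15,100,40),(34,255,255),(235,170,275,205)),('r',(170,140,60),(180,255,255),(230,45,275,90)),('r0',(0,140,60),(8,255,255),(230,45,275,90)),('g',(45,120,40),(80,255,255),(240,275,275,305)),('ring',(100,140,30),(125,255,255),(220,135,290,205)),('rring',(100,140,30),(125,255,255),(215,35,290,105))):
    for p,a,b in blobs(W,lo,hi,box): print(n,p,a,b,fplane(W,p,133 if len(n)<3 else 97)[:2], fplane(W,b[:2]+b[2:]/2-.5,97)[:2])
E
```

```text
y [254.2 187.2] 515.6875 [242.5 174.2  24.2  26.8] [487.8  65.5] [490.3  55.9]
r [250.1  61.2] 31.375 [239.5  53.5  25.2  20.8] [462.8 155.3] [462.9 159. ]
r0 [251.8  66.5] 487.9375 [240.   54.5  24.5  25. ] [464.9 151.8] [463.6 156.4]
g [256.1 287.5] 324.125 [246.5 278.8  20.   19. ] [510.9 -21.9] [517.3 -46.5]
ring [253.9 171. ] 1312.5625 [228.2 150.2  52.5  51.2] [486.6  69.9] [487.6  66.1]
rring [252.   73.7] 1615.5625 [224.8  45.5  55.8  53.8] [465.3 150.5] [465. 152.]
```

The wrist rays agree, giving the tube at (488, 65.4). I'll correct the position and settle.

>>> {"op": "play_rows", "data": {
  "increments": [
    [-0.0019, 0.0077, 0, 0, -0.1, 0.65],
    [-0.0019, 0.0077, 0, 0, -0.1, 0.65],
    [0, 0, 0, 0, 0, 0],
    [0, 0, 0, 0, 0, 0],
    [0, 0, 0, 0, 0, 0]
  ]
}}

```text
t: 2.13
tool_pos: [486.4, 74.8, 186.7]
tool_rot: [[0.962, 0.273, 0.01], [0.273, -0.962, 0.002], [0.01, 0.0, -1.0]]
ft_force: [0.4, 0.6, -0.2]
width: 29.7
```

>>> {"op": "play_rows", "data": {
  "increments": [
    [0.0004, -0.0022, -0.003, 0, 0.15, -0.25],
    [0.0004, -0.0022, -0.003, 0, 0.15, -0.25],
    [0.0002, -0.0012, -0.003, 0, 0.05, 0],
    [0, 0, 0, 0, 0, 0],
    [0, 0, 0, 0, 0, 0],
    [0, 0, 0, 0, 0, 0]
  ]
}}

```text
t: 2.63
tool_pos: [487.4, 68.2, 176.5]
tool_rot: [[0.965, 0.264, 0.003], [0.264, -0.965, 0.002], [0.003, -0.001, -1.0]]
ft_force: [0.4, -0.8, 0.1]
width: 29.9
```

>>> {"op": "play_rows", "data": {
  "increments": [
    [0.0002, -0.0008, -0.006, 0, 0, -0.1],
    [0.0002, -0.0008, -0.006, 0, 0.05, -0.1],
    [0, -0.0005, -0.006, 0, 0.05, 0],
    [0, 0, -0.003, 0, 0, 0],
    [0, 0, 0, 0, 0, 0],
    [0, 0, 0, 0, 0, 0]
  ]
}}

```text
t: 3.13
tool_pos: [487.5, 65.4, 152.6]
tool_rot: [[0.966, 0.259, -0.0], [0.259, -0.966, 0.001], [-0.0, -0.001, -1.0]]
ft_force: [0.3, -0.2, 0.4]
width: 29.7
```

Aligned. Next I descend to just above the ring.

>>> {"op": "play_rows", "data": {
  "increments": [
    [0.0002, 0, -0.006, 0, 0, 0],
    [0.0002, 0, -0.006, 0, 0, 0],
    [0, 0, -0.006, 0, 0, 0],
    [0, 0, -0.006, 0, 0, 0],
    [0, 0, -0.006, 0, 0, 0],
    [0, 0, -0.005, 0, 0, 0],
    [0, 0, -0.003, 0, 0, 0],
    [0, 0, -0.002, 0, 0, 0],
    [0, 0, 0, 0, 0, 0],
    [0, 0, 0, 0, 0, 0]
  ]
}}

```text
t: 3.97
tool_pos: [487.5, 65.5, 107.8]
tool_rot: [[0.966, 0.26, -0.001], [0.26, -0.966, 0.001], [-0.001, -0.001, -1.0]]
ft_force: [-0.1, 0.7, -1.3]
width: 30.2
```

>>> {"op": "play_rows", "data": {
  "increments": [
    [0, 0, -0.002, 0, 0, 0],
    [0, 0, -0.002, 0, 0, 0],
    [0, 0, -0.002, 0, 0, 0],
    [0, 0, -0.002, 0, 0, 0],
    [0, 0, -0.0015, 0, 0, 0]
  ]
}}

```text
t: 4.38
tool_pos: [488.6, 65.8, 98.9]
tool_rot: [[0.966, 0.26, 0.001], [0.26, -0.966, 0.002], [0.002, -0.001, -1.0]]
ft_force: [-2.1, -0.3, 5.7]
width: 29.9
```

>>> {"op": "play_rows", "data": {
  "increments": [
    [0, 0, -0.002, 0, 0, 0],
    [0, 0, -0.002, 0, 0, 0],
    [0, 0, -0.002, 0, 0, 0]
  ]
}}

```text
t: 4.63
tool_pos: [488.6, 65.8, 94.6]
tool_rot: [[0.966, 0.259, 0.001], [0.259, -0.966, 0.003], [0.001, -0.002, -1.0]]
ft_force: [-1.9, -0.0, 6.8]
width: 29.9
```

Contact at z ≈ 99 with about 6 N, so the ring is sliding. I'll keep pressing until it hits the stop.

>>> {"op": "play_rows", "data": {
  "increments": [
    [0, 0, -0.002, 0, 0, 0],
    [0, 0, -0.002, 0, 0, 0],
    [0, 0, -0.002, 0, 0, 0]
  ]
}}

```text
t: 4.88
tool_pos: [488.6, 65.8, 91.3]
tool_rot: [[0.966, 0.259, -0.0], [0.259, -0.966, 0.004], [0.001, -0.004, -1.0]]
ft_force: [-7.7, -2.1, 20.4]
width: 30.1
```

>>> {"op": "play_rows", "data": {
  "increments": [
    [0, 0, -0.002, 0, 0, 0],
    [0, 0, -0.002, 0, 0, 0]
  ]
}}

```text
t: 5.05
tool_pos: [488.6, 65.8, 91.3]
tool_rot: [[0.966, 0.259, -0.002], [0.259, -0.966, 0.005], [-0.0, -0.005, -1.0]]
ft_force: [-6.6, -1.6, 16.0]
width: 30.3
```

It hit the stop at 91.3, about 8 mm of travel, with force rising to 16–20 N. Now I back off slightly and close on the tube.

>>> {"op": "play_rows", "data": {
  "increments": [
    [0, 0, 0.0015, 0, 0, 0],
    [0, 0, 0.001, 0, 0, 0],
    [0, 0, 0, 0, 0, 0],
    [0, 0, 0, 0, 0, 0]
  ]
}}

```text
t: 5.38
tool_pos: [489.4, 65.9, 94.8]
tool_rot: [[0.966, 0.259, 0.0], [0.259, -0.966, 0.006], [0.002, -0.006, -1.0]]
ft_force: [0.3, -0.0, -0.5]
width: 29.9
```

>>> {"op": "play_rows", "data": {
  "increments": [
    [0, 0, 0, 0, 0, 0],
    [0, 0, 0, 0, 0, 0],
    [0, 0, 0, 0, 0, 0],
    [0, 0, 0, 0, 0, 0],
    [0, 0, 0, 0, 0, 0],
    [0, 0, 0, 0, 0, 0]
  ],
  "fingers": 0.01,
  "force": 15
}}

```text
t: 5.88
tool_pos: [489.0, 65.9, 93.9]
tool_rot: [[0.966, 0.259, -0.001], [0.259, -0.966, 0.005], [0.0, -0.005, -1.0]]
ft_force: [-0.1, -0.3, 1.4]
width: 17.7
```

Gripped at 17.7 mm with little side force. I lift gently and watch the force.

>>> {"op": "play_rows", "data": {
  "increments": [
    [0, 0, 0.002, 0, 0, 0],
    [0, 0, 0.002, 0, 0, 0],
    [0, 0, 0.003, 0, 0, 0],
    [0, 0, 0.003, 0, 0, 0]
  ]
}}

```text
t: 6.22
tool_pos: [488.0, 65.6, 103.6]
tool_rot: [[0.966, 0.259, -0.003], [0.259, -0.966, 0.004], [-0.002, -0.005, -1.0]]
ft_force: [0.3, -0.9, -0.0]
width: 17.4
```

>>> {"op": "play_rows", "data": {
  "increments": [
    [0, 0, 0.005, 0, 0, 0],
    [0, 0, 0.005, 0, 0, 0],
    [0, 0, 0.005, 0, 0, 0],
    [0, 0, 0.006, 0, 0, 0],
    [0, 0, 0.006, 0, 0, 0],
    [0, 0, 0.006, 0, 0, 0],
    [0, 0, 0.006, 0, 0, 0],
    [0, 0, 0.006, 0, 0, 0],
    [0, 0, 0.006, 0, 0, 0],
    [0, 0, 0.006, 0, 0, 0],
    [0, 0, 0.003, 0, 0, 0],
    [0, 0, 0, 0, 0, 0]
  ]
}}

```text
t: 7.22
tool_pos: [489.0, 65.8, 172.4]
tool_rot: [[0.966, 0.259, 0.0], [0.259, -0.966, 0.006], [0.002, -0.006, -1.0]]
ft_force: [0.4, -0.0, -0.8]
width: 17.8
```

Run:
```python
from station import bot,get_image
import cv2,numpy as np,pickle
s=bot.observe(); print(s['t'],s['tool_pos'],s['ft_force'],s['width'])
d={n:get_image(n) for n in("scene","side")}
pickle.dump(d,open('d2.pkl','wb'))
a=cv2.resize(d['scene']['frame'][80:240,220:400],(400,356)); b=cv2.resize(d['side']['frame'][60:220,160:340],(400,356))
cv2.imwrite('pics/c2.png',np.hstack([a,b])[:,:,::-1])
```

```text
7.2167 [489.04994654  65.79760787 172.35121409] [ 0.41436205 -0.02479022 -0.79498929] 17.764241790924682
```

View pics/c2.png

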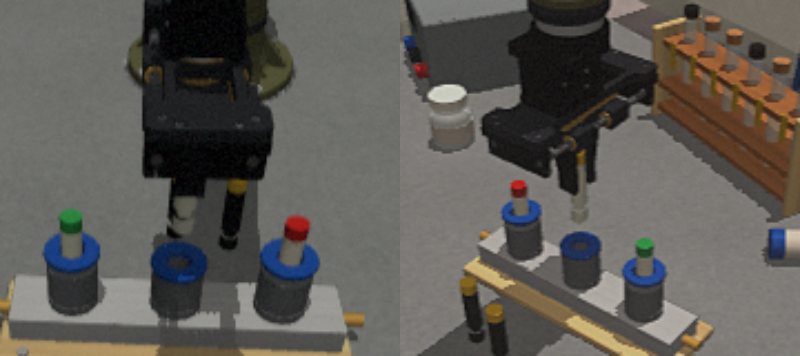

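The tube is clear of the fitting: its foot shows at about (578,218) in the side crop and the fitting is empty. Red and green are still plugged in. I'll raise it and carry it to the tray.

>>> {"op": "play_rows", "data": {
  "increments": [
    [0, 0, 0.012, 0, 0, 0],
    [0, 0, 0.012, 0, 0, 0],
    [0, 0, 0.012, 0, 0, 0],
    [-0.001, -0.012, 0.003, 0, 0, 0],
    [-0.001, -0.02, 0, 0, 0, 0],
    [-0.001, -0.028, 0, 0, 0, 0],
    [-0.001, -0.028, 0, 0, 0, 0],
    [-0.001, -0.028, 0, 0, 0, 0],
    [-0.001, -0.028, 0, 0, 0, 0],
    [-0.001, -0.028, 0, 0, 0, 0],
    [-0.001, -0.028, 0, 0, 0, 0],
    [-0.001, -0.028, 0, 0, 0, 0]
  ]
}}

```text
t: 8.32
tool_pos: [474.0, -171.5, 213.4]
tool_rot: [[0.963, 0.271, -0.005], [0.271, -0.963, 0.005], [-0.003, -0.006, -1.0]]
ft_force: [0.3, 0.1, -1.1]
width: 17.3
```

>>> {"op": "play_rows", "data": {
  "increments": [
    [0.0005, -0.022, 0, 0, 0, 0],
    [0.0005, -0.02, 0, 0, 0, 0],
    [0, -0.016, 0, 0, 0, 0],
    [0, -0.012, 0, 0, 0, 0],
    [0, -0.008, 0, 0, 0, 0],
    [0, -0.004, 0, 0, 0, 0],
    [0, 0, 0, 0, 0, 0],
    [0, 0, 0, 0, 0, 0]
  ]
}}

```text
t: 8.98
tool_pos: [466.2, -272.1, 214.0]
tool_rot: [[0.967, 0.254, -0.008], [0.254, -0.967, 0.001], [-0.007, -0.003, -1.0]]
ft_force: [0.8, 0.8, -0.5]
width: 17.3
```

>>> {"op": "play_rows", "data": {
  "increments": [
    [0.001, -0.002, -0.008, 0, -0.15, 0],
    [0.001, -0.002, -0.01, 0, -0.1, 0],
    [0.001, -0.002, -0.012, 0, -0.1, 0],
    [0.001, -0.002, -0.012, 0, 0, 0],
    [0.001, -0.002, -0.012, 0, 0, 0],
    [0.001, -0.002, -0.012, 0, 0, 0],
    [0, -0.001, -0.012, 0, 0, 0],
    [0, 0, -0.012, 0, 0, 0],
    [0, 0, -0.008, 0, 0, 0],
    [0, 0, -0.004, 0, 0, 0],
    [0, 0, 0, 0, 0, 0],
    [0, 0, 0, 0, 0, 0]
  ]
}}

```text
t: 9.98
tool_pos: [472.3, -280.1, 98.3]
tool_rot: [[0.965, 0.262, -0.006], [0.262, -0.965, 0.005], [-0.004, -0.007, -1.0]]
ft_force: [-0.3, -0.3, 0.2]
width: 17.4
```

Run:
```python
from station import bot,get_image
import cv2,numpy as np
s=bot.observe(); print(s['t'],s['tool_pos'],np.round(s['tool_rot'],3).tolist(),s['ft_force'],s['width'])
d={n:get_image(n) for n in("scene","side")}
a=cv2.resize(d['scene']['frame'][80:240,60:240],(400,356)); b=cv2.resize(d['side']['frame'][180:340,250:430],(400,356))
cv2.imwrite('pics/c3.png',np.hstack([a,b])[:,:,::-1])
```

```text
9.9833 [ 472.27833688 -280.11624714   98.27973001] [[0.965, 0.262, -0.006], [0.262, -0.965, 0.005], [-0.004, -0.007, -1.0]] [-0.34156611 -0.26490721  0.19476203] 17.352070579163914
```

View pics/c3.png

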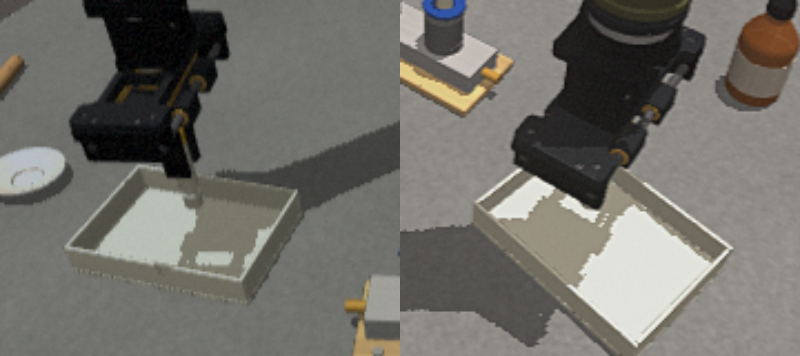

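The tube hangs over the tray interior, with its foot at scene crop (193,203). I lower it.

>>> {"op": "play_rows", "data": {
  "increments": [
    [0, -0.001, -0.005, 0, -0.15, 0],
    [0, -0.001, -0.006, 0, -0.1, 0],
    [0, -0.001, -0.006, 0, 0, 0],
    [0, 0, -0.006, 0, 0, 0],
    [0, 0, -0.006, 0, 0, 0],
    [0, 0, -0.005, 0, 0, 0],
    [0, 0, -0.003, 0, 0, 0],
    [0, 0, 0, 0, 0, 0],
    [0, 0, 0, 0, 0, 0]
  ]
}}

```text
t: 10.83
tool_pos: [473.7, -284.0, 59.4]
tool_rot: [[0.965, 0.262, 0.003], [0.262, -0.965, 0.004], [0.004, -0.003, -1.0]]
ft_force: [0.7, -0.0, 0.2]
width: 17.2
```

>>> {"op": "play_rows", "data": {
  "increments": [
    [0, 0, -0.0015, 0, 0, 0],
    [0, 0, -0.0015, 0, 0, 0],
    [0, 0, -0.0015, 0, 0, 0]
  ]
}}

```text
t: 11.08
tool_pos: [474.3, -284.2, 55.2]
tool_rot: [[0.965, 0.262, 0.004], [0.262, -0.965, 0.004], [0.005, -0.003, -1.0]]
ft_force: [-0.8, -0.1, -0.6]
width: 18.1
```

>>> {"op": "play_rows", "data": {
  "increments": [
    [0, 0, -0.001, 0, 0, 0],
    [0, 0, -0.001, 0, 0, 0]
  ]
}}

```text
t: 11.25
tool_pos: [474.5, -284.2, 53.1]
tool_rot: [[0.965, 0.262, 0.005], [0.262, -0.965, 0.004], [0.006, -0.003, -1.0]]
ft_force: [-0.1, 0.2, 0.4]
width: 17.8
```

>>> {"op": "play_rows", "data": {
  "increments": [
    [0, 0, -0.001, 0, 0.1, 0],
    [0, 0, -0.001, 0, 0.1, 0]
  ]
}}

```text
t: 11.42
tool_pos: [474.6, -284.3, 51.1]
tool_rot: [[0.965, 0.262, 0.002], [0.262, -0.965, 0.004], [0.003, -0.003, -1.0]]
ft_force: [0.9, -0.1, 0.5]
width: 17.6
```

>>> {"op": "play_rows", "data": {
  "increments": [
    [0, 0, -0.001, 0, 0, 0],
    [0, 0, -0.001, 0, 0, 0]
  ]
}}

```text
t: 11.58
tool_pos: [475.0, -284.5, 49.8]
tool_rot: [[0.965, 0.263, 0.002], [0.263, -0.965, 0.004], [0.003, -0.003, -1.0]]
ft_force: [-3.6, 0.6, 12.9]
width: 18.0
```

The foot is on the floor: 13 N at TCP z 49.8, as expected. I relax the push, then open gently.

>>> {"op": "play_rows", "data": {
  "increments": [
    [0, 0, 0.0003, 0, 0, 0],
    [0, 0, 0, 0, 0, 0],
    [0, 0, 0, 0, 0, 0]
  ],
  "force": 4
}}

```text
t: 11.83
tool_pos: [475.3, -284.8, 50.4]
tool_rot: [[0.965, 0.262, 0.003], [0.262, -0.965, 0.004], [0.003, -0.003, -1.0]]
ft_force: [0.2, -0.4, -0.7]
width: 17.6
```

>>> {"op": "play_rows", "data": {
  "increments": [
    [0, 0, 0, 0, 0, 0],
    [0, 0, 0, 0, 0, 0],
    [0, 0, 0, 0, 0, 0]
  ],
  "fingers": 0.022
}}

```text
t: 12.08
tool_pos: [475.2, -284.7, 50.2]
tool_rot: [[0.965, 0.262, 0.002], [0.262, -0.965, 0.004], [0.003, -0.003, -1.0]]
ft_force: [1.0, 0.7, 0.7]
width: 21.8
```

>>> {"op": "play_rows", "data": {
  "increments": [
    [0, 0, 0, 0, 0, 0],
    [0, 0, 0, 0, 0, 0],
    [0, 0, 0, 0, 0, 0],
    [0, 0, 0, 0, 0, 0]
  ],
  "fingers": 0.04
}}

```text
t: 12.42
tool_pos: [475.1, -284.6, 50.0]
tool_rot: [[0.965, 0.263, 0.002], [0.263, -0.965, 0.004], [0.003, -0.003, -1.0]]
ft_force: [-0.6, -0.0, 0.2]
width: 37.6
```

Run:
```python
from station import bot,get_image
import cv2,numpy as np
s=bot.observe(); print(s['t'],s['tool_pos'],s['ft_force'],s['width'])
d={n:get_image(n) for n in("scene","wrist")}
a=cv2.resize(d['scene']['frame'][80:240,60:240],(400,356)); b=cv2.resize(d['wrist']['frame'],(400,356))
cv2.imwrite('pics/c4.png',np.hstack([a,b])[:,:,::-1])
```

```text
12.4167 [ 475.14965291 -284.56848054   49.99904809] [-0.58594023 -0.04061512  0.17322574] 37.619057091674826
```

View pics/c4.png

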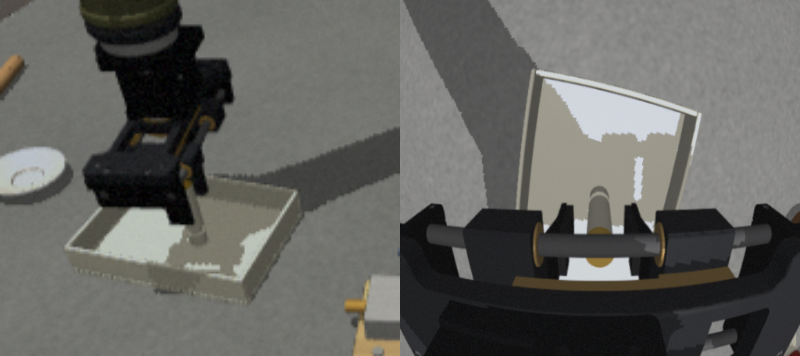

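The released tube stands upright between the open fingers inside the tray. I retreat straight up.

>>> {"op": "play_rows", "data": {
  "increments": [
    [0, 0, 0.003, 0, 0, 0],
    [0, 0, 0.006, 0, 0, 0],
    [0, 0, 0.008, 0, 0, 0],
    [0, 0, 0.008, 0, 0, 0],
    [0, 0, 0.01, 0, 0, 0],
    [0, 0, 0.012, 0, 0, 0],
    [0, 0, 0.015, 0, 0, 0],
    [0, 0, 0.02, 0, 0, 0],
    [0, 0, 0.025, 0, 0, 0],
    [0, 0, 0.025, 0, 0, 0],
    [0, 0, 0.01, 0, 0, 0],
    [0, 0, 0, 0, 0, 0]
  ]
}}

```text
t: 13.52
tool_pos: [474.4, -285.7, 207.5]
tool_rot: [[0.965, 0.26, 0.007], [0.26, -0.965, 0.003], [0.007, -0.001, -1.0]]
ft_force: [0.4, -0.1, -0.3]
width: 40.0
```

>>> {"op": "play_rows", "data": {
  "increments": [
    [0, 0, 0, 0, 0, 0],
    [0, 0, 0, 0, 0, 0],
    [0, 0, 0, 0, 0, 0],
    [0, 0, 0, 0, 0, 0],
    [0, 0, 0, 0, 0, 0],
    [0, 0, 0, 0, 0, 0]
  ]
}}

```text
t: 14.02
tool_pos: [472.2, -284.6, 203.5]
tool_rot: [[0.966, 0.26, 0.001], [0.26, -0.966, 0.005], [0.003, -0.004, -1.0]]
ft_force: [-0.8, -0.2, -0.1]
width: 40.0
```

Run:
```python
from station import bot,get_image
import cv2,numpy as np
from h import *
s=bot.observe(); print(s['t'],s['tool_pos'],s['ft_force'],s['width'],np.abs(s['dq']).max())
d={n:get_image(n) for n in("scene","side")}
for n,b in(('scene',(285,175,317,212)),('side',(229,155,253,182))): print(n,[np.round(x[2],1).tolist() for x in blobs(d[n],(100,140,40),(125,255,255),b)])
a=cv2.resize(d['scene']['frame'][80:260,60:400],(790,418)); 
cv2.imwrite('pics/c5.png',a[:,:,::-1])
```

```text
14.0167 [ 472.22774169 -284.58043982  203.47948891] [-0.81299848 -0.18069783 -0.08695873] 40.04695550721457 0.669060156021453
scene [[288.0, 188.8, 25.2, 19.0]]
side [[232.0, 164.2, 18.2, 12.2]]
```

View pics/c5.png

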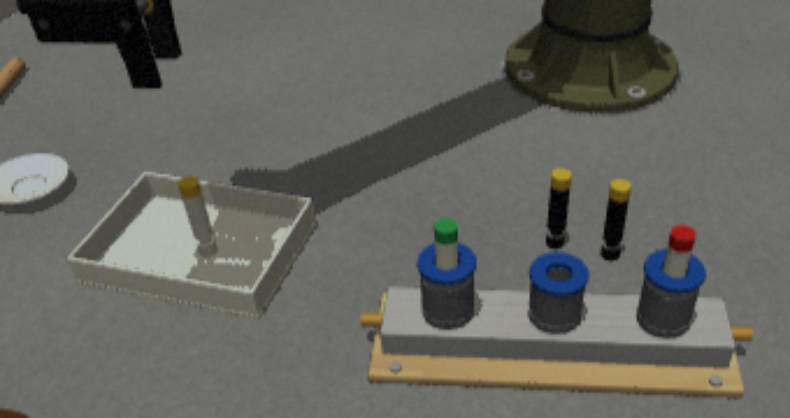

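The yellow tube stands upright in the tray at about (198,215), and green and red are still plugged in. I'll check the ring height by triangulation before handing in.

Run:
```python
from station import bot,get_image
from h import *
S,D=get_image('scene'),get_image('side')
def c(im,b):
    x=blobs(im,(100,140,50),(125,255,255),b)[0][2];return x[:2]+x[2:]/2-.5
for n,a,b in(('y',(285,183,317,212),(229,160,253,180)),('g',(236,183,267,208),(258,173,282,192)),('r',(334,183,367,210),(203,148,225,164))):
    print(n,tri([ray(S,c(S,a)),ray(D,c(D,b))]))
```

```text
y (array([489.12354061,  65.70234661,  88.06145669]), [0.6, 0.6])
g (array([511.90337883, -21.38638643,  94.71262424]), [0.4, 0.4])
r (array([466.15959296, 152.68652585,  95.71297303]), [0.3, 0.3])
```

The scene view alone shows a 3.1 px drop, against 3.13 px expected for 8 mm. The press also ended on a hard stop about 8 mm below contact. That is enough to hand in.

```bash
python3 -c "
from station import bot
print(bot.close_job())"
```

```text
the job is handed in; nothing more can be done
None
```

The yellow-capped tube is out of its fitting and standing upright in the white tray. I handed the job in just after 14 s on the robot's clock.

- **Ring:** I pressed it down with both fingertips, one either side of the tube. It slid at about 6–7 N and hit a hard stop about 8 mm below first contact, where the force read 16–20 N.
- **Tube:** I gripped it, pulled it straight up until its foot was clear, and carried it over the other tubes. I lowered it until the foot touched the tray floor (13 N), eased off, opened the fingers gently and backed straight up.
- **Last checks:** The final picture shows the tube upright inside the tray, with the gripper clear and its force near zero. The green and red tubes are still plugged in, and the black look-alikes are untouched.
- **One disagreement:** Two-camera triangulation gave a ring drop of 6.7 mm rather than 8 mm. The scene camera alone agreed with about 8 mm (about 3.1 px against 3.13 px expected), but the side camera showed less. I relied on the hard stop and handed in without pressing again.

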